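# Find the full bottle of grinding balls by its weight

## Task

Two of the three identical closed white bottles are empty and one is full of grinding balls for the mill. Lift them to feel which one is heavy and stand only the full one upright inside the white tray. The two empty ones must end up standing upright where they were; set bottles down rather than dropping them.

Things in the scene. Friction and masses are not known exactly. Their poses are not given: they have to be found in the camera images.
- bottle_1_mid (a point): one of three identical closed white plastic screw-cap bottles, round, body 42 mm diameter and 64 mm high with a plain paper band, cap 33 mm diameter, 90 mm high in all, standing upright on the worktop (z = 0). This point is on its axis, half-way up: 45 mm above its underside; z points up along its axis. One of the three (any of them) is full and weighs about 0.38 to 0.50 kg; the other two are empty and weigh about 0.05 kg; nothing else tells them apart
- bottle_2_mid (a point): one of three identical closed white plastic screw-cap bottles, round, body 42 mm diameter and 64 mm high with a plain paper band, cap 33 mm diameter, 90 mm high in all, standing upright on the worktop (z = 0). This point is on its axis, half-way up: 45 mm above its underside; z points up along its axis. One of the three (any of them) is full and weighs about 0.38 to 0.50 kg; the other two are empty and weigh about 0.05 kg; nothing else tells them apart
- bottle_3_mid (a point): one of three identical closed white plastic screw-cap bottles, round, body 42 mm diameter and 64 mm high with a plain paper band, cap 33 mm diameter, 90 mm high in all, standing upright on the worktop (z = 0). This point is on its axis, half-way up: 45 mm above its underside; z points up along its axis. One of the three (any of them) is full and weighs about 0.38 to 0.50 kg; the other two are empty and weigh about 0.05 kg; nothing else tells them apart
- tray: shallow white rectangular tray, 200 x 260 x 12 mm, fixed to the worktop. Origin at the centre of its underside; x along the 200 mm side, y along the 260 mm side, z up. The floor is 4 mm thick, the rim stands 8 mm above the floor, and the clear space within the rim is 184 x 244 mm
Mind the look-alikes: they are no part of the job. What is shaped like the part that bears bottle_2_mid but orange or purple is not meant.

How it is judged:
At the end, for the whole second after the job is handed in: The full bottle (and no other) stands upright (within about 10 degrees) on the floor of the tray, wholly within the rim; the other two stand upright on the worktop within 60 mm of where they stood at the start; all are released and at rest (contact force between tray and anything else above 2 N and (((x of bottle_1_mid in the frame of tray between -0.075 and 0.075 m and y of bottle_1_mid in the frame of tray between -0.105 and 0.105 m and z of bottle_1_mid in the frame of tray between 0.04 and 0.055 m and angle between bottle_1_mid's own z axis and vertical below 0.17 rad) and (distance of bottle_2_mid from where it was at the start of the episode below 0.06 m and height (world z) of bottle_2_mid below 0.055 m and angle between bottle_2_mid's own z axis and vertical below 0.17 rad) and (distance of bottle_3_mid from where it was at the start of the episode below 0.06 m and height (world z) of bottle_3_mid below 0.055 m and angle between bottle_3_mid's own z axis and vertical below 0.17 rad)) or ((x of bottle_2_mid in the frame of tray between -0.075 and 0.075 m and y of bottle_2_mid in the frame of tray between -0.105 and 0.105 m and z of bottle_2_mid in the frame of tray between 0.04 and 0.055 m and angle between bottle_2_mid's own z axis and vertical below 0.17 rad) and (distance of bottle_1_mid from where it was at the start of the episode below 0.06 m and height (world z) of bottle_1_mid below 0.055 m and angle between bottle_1_mid's own z axis and vertical below 0.17 rad) and (distance of bottle_3_mid from where it was at the start of the episode below 0.06 m and height (world z) of bottle_3_mid below 0.055 m and angle between bottle_3_mid's own z axis and vertical below 0.17 rad)) or ((x of bottle_3_mid in the frame of tray between -0.075 and 0.075 m and y of bottle_3_mid in the frame of tray between -0.105 and 0.105 m and z of bottle_3_mid in the frame of tray between 0.04 and 0.055 m and angle between bottle_3_mid's own z axis and vertical below 0.17 rad) and (distance of bottle_1_mid from where it was at the start of the episode below 0.06 m and height (world z) of bottle_1_mid below 0.055 m and angle between bottle_1_mid's own z axis and vertical below 0.17 rad) and (distance of bottle_2_mid from where it was at the start of the episode below 0.06 m and height (world z) of bottle_2_mid below 0.055 m and angle between bottle_2_mid's own z axis and vertical below 0.17 rad))) and linear speed of each of bottle_1, bottle_2, bottle_3 below 0.02 m/s); the robot touches nothing.
It fails at once if a bottle was dropped: in the air, more than about 50 mm above the worktop, with nothing holding it ((height (world z) of bottle_1_mid above 0.095 m and contact force between bottle_1 and the fingers below 0.02 N and contact force between bottle_1 and the arm below 0.02 N) or (height (world z) of bottle_2_mid above 0.095 m and contact force between bottle_2 and the fingers below 0.02 N and contact force between bottle_2 and the arm below 0.02 N) or (height (world z) of bottle_3_mid above 0.095 m and contact force between bottle_3 and the fingers below 0.02 N and contact force between bottle_3 and the arm below 0.02 N)).
It also fails if it takes over 64 s, if anything falls off the work surface, if the arm or the gripper's body presses on something with over 40 N, if the wrist force passes 120 N, or if a joint passes its speed limit or range.

## Robot

A 6-joint arm with a two-finger parallel gripper is mounted at the origin on a cart in front of the work surface, level with it; the furniture and walls round the work are solid. World frame = base frame: x ahead of the robot, y to its left, z up, the work surface at z = 0. Lengths are in m, angles in rad, forces in N, time in s.
With the tool pointing down it reaches from about 0.375 to 0.975 m from the base axis. Payload 3.8 kg.
Tool frame: the origin (TCP) lies midway between the tips of the shut fingers; the grasp point (between the pads) lies 19 mm behind it; x points along the fingers, z is the direction in which the jaws open and shut, and the axes are right-handed (so a half turn about x gives the same grasp; the last joint's range is limited). The gripper opens to 85 mm and grips with 20 to 120 N. Pads are 22 mm wide; open, the fingers measure 114 mm over their backs; the gripper's body (76 mm by 85 mm) begins 54 mm behind the grasp point. The pads swing forward as they close: fully open they stand 13 mm farther back than shut.
Start: joints at [-1.168, 0.264, 1.604, -0, 1.274, -0.037], TCP at [0.287, -0.611, 0.231] pointing down, gripper open.
Joint ranges: [-2.63, 2.63], [-0.94, 2.18], [0.31, 2.57], [-1.31, 4.45], [0, 2.66], [-2.55, 2.55]. Speed limits (rad/s): [2.57, 2.57, 3.14, 3.14, 3.14, 3.14].

## Interface

Orientations are given as a rotation vector (axis times angle).
In Python, from workcell import * gives the robot as it stands. The module is installed in compiled form; this text tells all that it offers.
- The arm moves only by the tool carry_out, never from a script. Its arguments are lists of equal length, an entry for each row: "offset": the shift along the tool's x, y, z in cm, a list of three; "delta_rot": the turn, a rotation vector about the tool's x, y, z in degrees, a list of three. A call has exactly 5 rows; each row shifts and turns the commanded pose from where the row before left it, along the tool's axes as they then stand; what a row does not reach is not made up. A row lasts 1/12 s, in which the tool goes at most 41.7 mm and 7.16 degrees, less where a joint would pass 70% of its speed; a pose out of reach is approached as far as the arm can. A call is refused whole if a number of a shift passes 4.17 or a number of a turn 7.16, either way. A call with a gripper value outside its range is refused whole. "fingers" is the opening, from -1 (shut) to 1 (fully open), set as the call begins (left out, the last holds). The fingers move at their own pace and stop on an object; "newtons" is the grip in N (left out, the last holds). Time passes only in rows, so rows that do not move let the fingers close, or fill a call up. It gives the time, the measured TCP pose, the force and the opening at its end, in the units of the state.
- read_state(): the state, without advancing time (a new reading comes with each control period).
- read_camera(name): name is "scene" or "top" or "wrist"; returns (picture, depth): 420x560x3 uint8, red, green, blue; 420x560 float32, m along the optical axis (not along the pixel's ray), 0 where there is no reading.
- get_calibration(name): a dict with "fx", "fy", "cx", "cy" (pixels), "distortion" ([k1, k2, p1, p2, k3] as OpenCV has them; the pictures are not rectified), "R" (3x3) and "t" (3): a world point X has camera coordinates R X + t; the wrist camera has in their place "mount" (4x4, takes a point from camera to tool coordinates, whose origin is the TCP and whose axes are the tool frame's). Camera axes: x right, y down, z forward; pixel columns grow to the right and rows downward; lengths in m; the calibration is good to about 2 mm. A picture is of the moment at which its call begins: read the wrist's pose just before it. get_calibration takes no time and is no camera call.
- finish_job(): hands the job in, once; it reports no verdict.
The state is a dict: "time": time; "q": joint angles; "joint_vel": joint speeds; "joint_torque": joint torques, N m; "tool_pos": TCP position; "tcp_rot": TCP orientation; "wrist_force": force on the tool from outside, world axes, zero at the start; "torque": the same for the moment, N m; "width": opening from 0.0 (shut) to 1.0 (fully open).
Only numpy, scipy, OpenCV 4.12 (cv2) and the standard library are available. Lean on these libraries where they do the work, as an engineer would, in place of code of your own. Each camera call takes 0.05 s, during which the arm holds its last target. There are 200 camera calls.

## Working session

There is one attempt and no reset: what is moved stays moved. The work goes in short steps, Python scripts to look and compute and a tool call to move; the robot and the scene stay as the last step left them, time stands still between calls to the robot, and variables do not carry over. Pictures are saved under pics/ and viewed, about 8 in all and at most 12, crops included, and the job is handed in when it is done.

Besides the shell and the picture viewer there is one more tool, called after "Call:" as name(argument=value, ...), one argument or row to a line, values as JSON. carry_out: Moves the arm, as the interface text tells. Its arguments: {"type":"object","properties":{"offset":{"type":"array"},"delta_rot":{"type":"array"},"fingers":{"type":"number"},"newtons":{"type":"number"}},"required":["offset","delta_rot"]}

```bash
mkdir -p pics
cat > h.py <<'E'
from workcell import *
import numpy as np, cv2
from scipy.spatial.transform import Rotation as Ro
def world(name,u,v,d,c=None):
    c=c or get_calibration(name)
    K=np.array([[c['fx'],0,c['cx']],[0,c['fy'],c['cy']],[0,0,1]])
    p=cv2.undistortPoints(np.array([[[u,v]]],float),K,np.array(c['distortion'],float))[0,0]
    return np.array(c['R']).T@(np.array([p[0]*d,p[1]*d,d])-np.array(c['t']).ravel())
E
python3 - <<'E'
from h import *
s=read_state();print({k:np.round(v,3).tolist() for k,v in s.items()})
print(Ro.from_rotvec(s['tcp_rot']).as_matrix().round(3))
for n in ['top','scene']:
    p,d=read_camera(n);cv2.imwrite(f'pics/{n}1.png',p[:,:,::-1]);np.save(n+'.npy',d)
E
```

```text
{'time': 0.0, 'q': [-1.168, 0.265, 1.605, 0.0, 1.274, -0.037], 'joint_vel': [0.001, 0.0, -0.0, -0.0, -0.001, -0.0], 'joint_torque': [-0.001, -51.512, -36.732, -0.0, 0.013, -0.0], 'tool_pos': [0.287, -0.61, 0.23], 'tcp_rot': [0.881, 1.388, -0.879], 'wrist_force': [-0.066, -0.008, -0.344], 'torque': [0.029, 0.013, -0.01], 'width': 1.002}
[[-0.001  0.905  0.426]
 [ 0.002  0.426 -0.905]
 [-1.     0.    -0.002]]
```

View pics/top1.png

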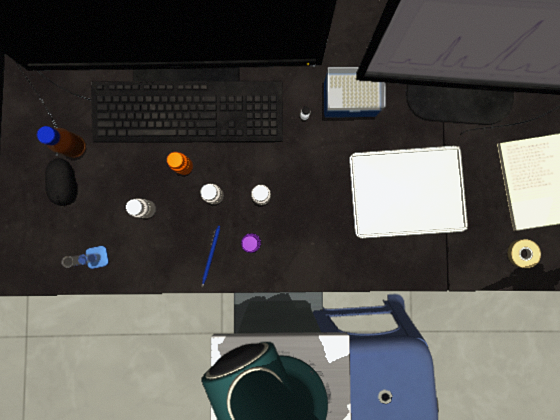

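View pics/scene1.png

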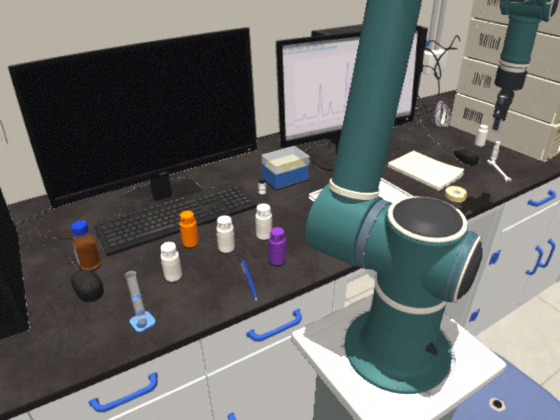

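Top view shows white candidates at (140,208), (211,194) and (260,195). The look-alikes are orange (178,163), purple (250,243), a small vial (305,115), and a distant white bottle in the scene view at (482,135). The tray is at (409,191). I'll measure these and check a close crop.

Run:
```python
from h import *
p=cv2.imread('pics/top1.png');d=np.load('top.npy')
cv2.imwrite('pics/crop.png',cv2.resize(p[145:265,110:290],None,fx=4,fy=4,interpolation=cv2.INTER_CUBIC))
c=get_calibration('top')
print('cam',-np.array(c['R']).T@np.array(c['t']).ravel())
v,u=np.mgrid[140:270,100:300]
X=np.array([world('top',a,b,d[b,a],c) for a,b in zip(u.ravel(),v.ravel())]).reshape(*u.shape,3)
m=((X[...,2]>.078)&(X[...,2]<.1)).astype(np.uint8)
n,l,st,ce=cv2.connectedComponentsWithStats(m)
for i in range(1,n):
    if st[i,4]>20:
        q=X[l==i];print((ce[i]+[100,140]).round(),st[i,4],'mean',q.mean(0).round(4),'mid',((q.min(0)+q.max(0))/2).round(4),'ext',np.ptp(q,0).round(3))
for a,b in [(352,153),(463,147),(467,230),(357,237),(409,191),(305,115)]: print(a,b,world('top',a,b,d[b,a],c).round(4))
d=np.load('scene.npy');print('far',world('scene',482,135,d[135,482]).round(3))
```

```text
cam [0.39474299 0.0073449  0.96738087]
[175. 160.] 221 mean [0.5432 0.2197 0.0892] mid [0.5435 0.2203 0.0862] ext [0.033 0.034 0.015]
[209. 192.] 203 mean [0.4742 0.1483 0.0895] mid [0.475  0.1488 0.0865] ext [0.032 0.033 0.016]
[260. 193.] 190 mean [0.4714 0.0388 0.0899] mid [0.472  0.0383 0.0868] ext [0.032 0.032 0.016]
[134. 207.] 212 mean [0.4434 0.3057 0.0893] mid [0.4443 0.3071 0.0862] ext [0.032 0.032 0.015]
[250. 243.] 194 mean [0.3646 0.0617 0.0899] mid [0.3638 0.0623 0.0878] ext [0.032 0.032 0.012]
352 153 [ 0.5721 -0.1754 -0.0016]
463 147 [ 5.836e-01 -4.358e-01  1.000e-04]
467 230 [ 0.3885 -0.4382  0.0023]
357 237 [ 0.3739 -0.1831  0.0018]
409 191 [ 0.4806 -0.3064  0.0024]
305 115 [ 0.6539 -0.0625  0.0339]
far [ 0.531 -0.93   0.045]
```

View pics/crop.png

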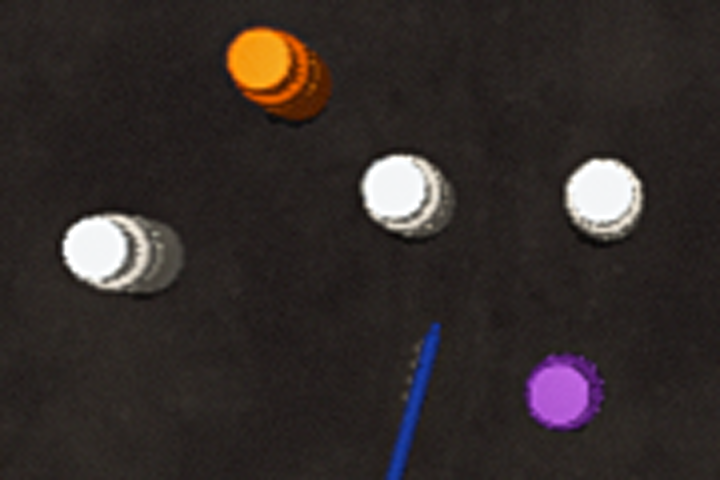

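The crop confirms three white-capped bottles (A, B, C from right to left) with caps at z≈0.09 and 32 mm wide. The tray centre is about (0.480,-0.307). I'll go above A first.

Call:
carry_out(
  offset=[
    [0.45,2.22,-2.54],
    [0.45,2.22,-2.54],
    [0.45,2.22,-2.54],
    [0.45,2.22,-2.54],
    [0.45,2.22,-2.54],
  ],
  delta_rot=[
    [0,0,0],
    [0,0,0],
    [0,0,0],
    [0,0,0],
    [0,0,0],
  ],
  fingers=1,
  newtons=40,
)

```text
time: 0.52
tool_pos: [0.3336, -0.4468, 0.2078]
tcp_rot: [0.881, 1.387, -0.88]
wrist_force: [0.7, -0.2, 0.4]
width: 1.002
```

Call:
carry_out(
  offset=[
    [0.45,2.22,-2.54],
    [0.45,2.22,-2.54],
    [0.45,2.22,-2.54],
    [0.45,2.22,-2.54],
    [0.45,2.22,-2.54],
  ],
  delta_rot=[
    [0,0,0],
    [0,0,0],
    [0,0,0],
    [0,0,0],
    [0,0,0],
  ],
)

```text
time: 0.93
tool_pos: [0.3799, -0.2846, 0.1857]
tcp_rot: [0.88, 1.386, -0.88]
wrist_force: [0.7, 0.6, 0.5]
width: 1.0
```

Call:
carry_out(
  offset=[
    [0.45,2.22,-2.54],
    [0.45,2.22,-2.54],
    [0.45,2.22,-2.54],
    [0.45,2.22,-2.54],
    [0.45,2.22,-2.54],
  ],
  delta_rot=[
    [0,0,0],
    [0,0,0],
    [0,0,0],
    [0,0,0],
    [0,0,0],
  ],
)

```text
time: 1.35
tool_pos: [0.4262, -0.1225, 0.1633]
tcp_rot: [0.88, 1.386, -0.88]
wrist_force: [-0.5, -0.8, -1.1]
width: 1.002
```

Call:
carry_out(
  offset=[
    [0.45,2.22,-2.54],
    [0.45,2.22,-2.54],
    [0.45,2.22,-2.54],
    [0.45,2.22,-2.54],
    [0.45,2.22,-2.54],
  ],
  delta_rot=[
    [0,0,0],
    [0,0,0],
    [0,0,0],
    [0,0,0],
    [0,0,0],
  ],
)

```text
time: 1.77
tool_pos: [0.4726, 0.0397, 0.1408]
tcp_rot: [0.879, 1.386, -0.879]
wrist_force: [0.9, -0.7, 0.4]
width: 1.0
```

Call:
carry_out(
  offset=[
    [0,0,0],
    [0,0,0],
    [0,0,0],
    [0,0,0],
    [0,0,0],
  ],
  delta_rot=[
    [0,0,0],
    [0,0,0],
    [0,0,0],
    [0,0,0],
    [0,0,0],
  ],
)

```text
time: 2.18
tool_pos: [0.4726, 0.0368, 0.1414]
tcp_rot: [0.881, 1.385, -0.881]
wrist_force: [0.1, 0.1, -0.8]
width: 0.999
```

Run:
```python
from h import *
s=read_state();print(np.round(s['tool_pos'],4))
p,d=read_camera('wrist');cv2.imwrite('pics/w1.png',p[:,:,::-1])
c=get_calibration('wrist');M=np.array(c['mount']);R=Ro.from_rotvec(s['tcp_rot']).as_matrix()
T=np.eye(4);T[:3,:3]=R;T[:3,3]=s['tool_pos'];T=T@M
c['R']=T[:3,:3].T;c['t']=-T[:3,:3].T@T[:3,3]
v,u=np.mgrid[0:420:4,0:560:4]
X=np.array([world('w',a,b,d[b,a],c) if d[b,a]>0 else [9,9,9] for a,b in zip(u.ravel(),v.ravel())])
k=(abs(X[:,2]-.09)<.012)&(np.hypot(X[:,0]-.471,X[:,1]-.039)<.03)
q=X[k];print(len(q),np.median(q,0).round(4),((q.min(0)+q.max(0))/2).round(4))
```

```text
[0.4726 0.0368 0.1414]
115 [0.4749 0.0407 0.089 ] [0.4738 0.0403 0.0845]
```

View pics/w1.png

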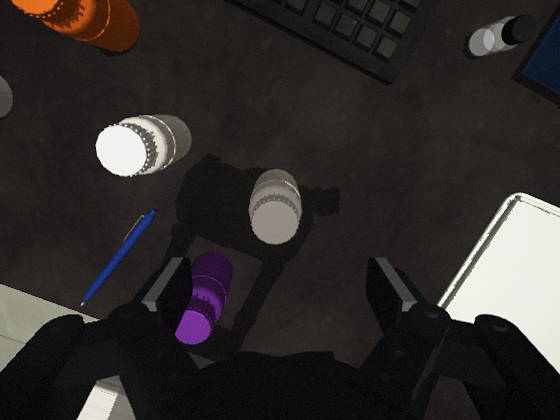

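Cap A at (275,220) is centred between the fingers, and the purple bottle is clear of them. I'll descend, close and lift a little.

Call:
carry_out(
  offset=[
    [1.5,0.2,-0.2],
    [2.5,0,0],
    [2.5,0,0],
    [2.5,0,0],
    [2.1,0,0],
  ],
  delta_rot=[
    [0,0,0],
    [0,0,0],
    [0,0,0],
    [0,0,0],
    [0,0,0],
  ],
)

```text
time: 2.65
tool_pos: [0.4733, 0.0396, 0.0291]
tcp_rot: [0.881, 1.385, -0.881]
wrist_force: [-0.3, -0.1, 0.1]
width: 1.005
```

Call:
carry_out(
  offset=[
    [0,0,0],
    [0,0,0],
    [0,0,0],
    [0,0,0],
    [0,0,0],
  ],
  delta_rot=[
    [0,0,0],
    [0,0,0],
    [0,0,0],
    [0,0,0],
    [0,0,0],
  ],
  fingers=-1,
  newtons=40,
)

```text
time: 3.07
tool_pos: [0.4757, 0.0405, 0.0323]
tcp_rot: [0.881, 1.382, -0.877]
wrist_force: [0.1, -0.8, 2.5]
width: 0.488
```

Call:
carry_out(
  offset=[
    [0,0,0],
    [0,0,0],
    [0,0,0],
    [0,0,0],
    [0,0,0],
  ],
  delta_rot=[
    [0,0,0],
    [0,0,0],
    [0,0,0],
    [0,0,0],
    [0,0,0],
  ],
)

```text
time: 3.48
tool_pos: [0.4757, 0.0405, 0.0322]
tcp_rot: [0.88, 1.382, -0.877]
wrist_force: [-0.7, -0.5, 7.5]
width: 0.485
```

Call:
carry_out(
  offset=[
    [-1,0,0],
    [-1,0,0],
    [-1,0,0],
    [0,0,0],
    [0,0,0],
  ],
  delta_rot=[
    [0,0,0],
    [0,0,0],
    [0,0,0],
    [0,0,0],
    [0,0,0],
  ],
)

```text
time: 3.9
tool_pos: [0.4748, 0.0407, 0.0616]
tcp_rot: [0.88, 1.384, -0.878]
wrist_force: [-0.7, -0.3, -0.7]
width: 0.485
```

Call:
carry_out(
  offset=[
    [0,0,0],
    [0,0,0],
    [0,0,0],
    [0,0,0],
    [0,0,0],
  ],
  delta_rot=[
    [0,0,0],
    [0,0,0],
    [0,0,0],
    [0,0,0],
    [0,0,0],
  ],
)

```text
time: 4.32
tool_pos: [0.4734, 0.0406, 0.0598]
tcp_rot: [0.879, 1.386, -0.88]
wrist_force: [-0.5, -0.1, -0.7]
width: 0.483
```

Call:
carry_out(
  offset=[
    [0,0,0],
    [0,0,0],
    [0,0,0],
    [0,0,0],
    [0,0,0],
  ],
  delta_rot=[
    [0,0,0],
    [0,0,0],
    [0,0,0],
    [0,0,0],
    [0,0,0],
  ],
)

```text
time: 4.73
tool_pos: [0.4738, 0.0406, 0.0603]
tcp_rot: [0.879, 1.386, -0.879]
wrist_force: [0.1, 0.4, -0.6]
width: 0.488
```

A is empty (about -0.6 N). I'll set it back down.

Call:
carry_out(
  offset=[
    [1,0,0],
    [1,0,0],
    [0.5,0,0],
    [0.35,0,0],
    [0,0,0],
  ],
  delta_rot=[
    [0,0,0],
    [0,0,0],
    [0,0,0],
    [0,0,0],
    [0,0,0],
  ],
)

```text
time: 5.15
tool_pos: [0.4727, 0.0407, 0.0323]
tcp_rot: [0.878, 1.389, -0.882]
wrist_force: [-7.5, -1.4, 14.9]
width: 0.489
```

Call:
carry_out(
  offset=[
    [0,0,0],
    [0,0,0],
    [0,0,0],
    [0,0,0],
    [0,0,0],
  ],
  delta_rot=[
    [0,0,0],
    [0,0,0],
    [0,0,0],
    [0,0,0],
    [0,0,0],
  ],
  fingers=1,
)

```text
time: 5.57
tool_pos: [0.4736, 0.0406, 0.0314]
tcp_rot: [0.879, 1.386, -0.88]
wrist_force: [-0.5, -0.3, 0.1]
width: 1.003
```

Call:
carry_out(
  offset=[
    [0,0,0],
    [-1,0,0],
    [-2,0,0],
    [-4,0,0],
    [-4,0,0],
  ],
  delta_rot=[
    [0,0,0],
    [0,0,0],
    [0,0,0],
    [0,0,0],
    [0,0,0],
  ],
)

```text
time: 5.98
tool_pos: [0.4719, 0.0405, 0.142]
tcp_rot: [0.878, 1.389, -0.882]
wrist_force: [0.8, 0.0, -0.2]
width: 0.997
```

Call:
carry_out(
  offset=[
    [0,0.94,-1.95],
    [0,0.94,-1.95],
    [0,0.94,-1.95],
    [0,0.94,-1.95],
    [0,0.94,-1.95],
  ],
  delta_rot=[
    [0,0,0],
    [0,0,0],
    [0,0,0],
    [0,0,0],
    [0,0,0],
  ],
)

```text
time: 6.4
tool_pos: [0.4749, 0.1498, 0.1429]
tcp_rot: [0.88, 1.385, -0.879]
wrist_force: [1.3, 0.3, -0.1]
width: 1.001
```

Call:
carry_out(
  offset=[
    [0,0,0],
    [0,0,0],
    [0,0,0],
    [0,0,0],
    [0,0,0],
  ],
  delta_rot=[
    [0,0,0],
    [0,0,0],
    [0,0,0],
    [0,0,0],
    [0,0,0],
  ],
)

```text
time: 6.82
tool_pos: [0.4748, 0.148, 0.1418]
tcp_rot: [0.88, 1.385, -0.88]
wrist_force: [-0.5, -0.0, 0.0]
width: 1.003
```

Run:
```python
from h import *
print(np.round(read_state()['tool_pos'],4))
p,d=read_camera('wrist');cv2.imwrite('pics/w2.png',p[:,:,::-1])
```

```text
[0.4748 0.148  0.1418]
```

View pics/w2.png

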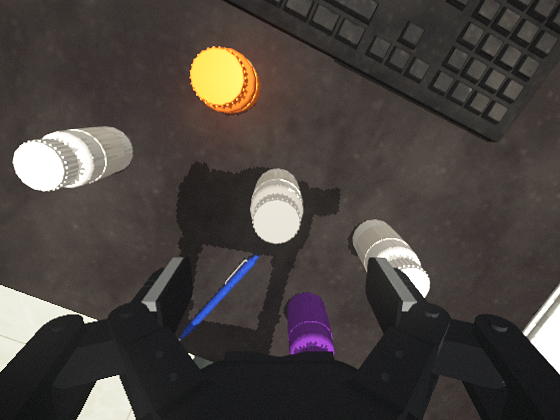

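B's cap at (275,220) is centred, and A is standing at (390,260), clear of the right finger. Same grasp on B.

Call:
carry_out(
  offset=[
    [1.5,0,0],
    [2.5,0,0],
    [2.5,0,0],
    [2.5,0,0],
    [2.1,0,0],
  ],
  delta_rot=[
    [0,0,0],
    [0,0,0],
    [0,0,0],
    [0,0,0],
    [0,0,0],
  ],
)

```text
time: 7.28
tool_pos: [0.4743, 0.148, 0.0293]
tcp_rot: [0.88, 1.386, -0.881]
wrist_force: [0.2, 0.2, 0.3]
width: 0.999
```

Call:
carry_out(
  offset=[
    [0,0,0],
    [0,0,0],
    [0,0,0],
    [0,0,0],
    [0,0,0],
  ],
  delta_rot=[
    [0,0,0],
    [0,0,0],
    [0,0,0],
    [0,0,0],
    [0,0,0],
  ],
  fingers=-1,
)

```text
time: 7.7
tool_pos: [0.4763, 0.1492, 0.0328]
tcp_rot: [0.881, 1.384, -0.877]
wrist_force: [-0.3, 0.6, 4.2]
width: 0.485
```

Call:
carry_out(
  offset=[
    [0,0,0],
    [0,0,0],
    [0,0,0],
    [-1,0,0],
    [-1,0,0],
  ],
  delta_rot=[
    [0,0,0],
    [0,0,0],
    [0,0,0],
    [0,0,0],
    [0,0,0],
  ],
)

```text
time: 8.12
tool_pos: [0.4736, 0.1485, 0.0507]
tcp_rot: [0.878, 1.387, -0.881]
wrist_force: [0.2, -0.6, -4.9]
width: 0.487
```

Call:
carry_out(
  offset=[
    [-1,0,0],
    [0,0,0],
    [0,0,0],
    [0,0,0],
    [0,0,0],
  ],
  delta_rot=[
    [0,0,0],
    [0,0,0],
    [0,0,0],
    [0,0,0],
    [0,0,0],
  ],
)

```text
time: 8.53
tool_pos: [0.4742, 0.1487, 0.0602]
tcp_rot: [0.879, 1.387, -0.88]
wrist_force: [-1.0, -1.1, -4.0]
width: 0.487
```

Call:
carry_out(
  offset=[
    [0,0,0],
    [0,0,0],
    [0,0,0],
    [0,0,0],
    [0,0,0],
  ],
  delta_rot=[
    [0,0,0],
    [0,0,0],
    [0,0,0],
    [0,0,0],
    [0,0,0],
  ],
)

```text
time: 8.95
tool_pos: [0.4747, 0.1488, 0.0606]
tcp_rot: [0.879, 1.386, -0.88]
wrist_force: [-0.7, 0.2, -4.8]
width: 0.484
```

B is the heavy one (about -4.5 N, 0.45 kg). I'll lift it clear with a firmer grip and carry it to the tray.

Call:
carry_out(
  offset=[
    [0,0,0],
    [-1.5,0,0],
    [-2.5,0,0],
    [-2.5,0,0],
    [-2.5,0,0],
  ],
  delta_rot=[
    [0,0,0],
    [0,0,0],
    [0,0,0],
    [0,0,0],
    [0,0,0],
  ],
  newtons=60,
)

```text
time: 9.37
tool_pos: [0.4743, 0.1487, 0.1513]
tcp_rot: [0.879, 1.387, -0.88]
wrist_force: [0.3, 0.3, -4.8]
width: 0.482
```

Call:
carry_out(
  offset=[
    [0,-0.4,0.9],
    [0,-0.9,2.0],
    [0,-1.1,2.4],
    [0,-1.1,2.4],
    [0,-1.1,2.4],
  ],
  delta_rot=[
    [0,0,0],
    [0,0,0],
    [0,0,0],
    [0,0,0],
    [0,0,0],
  ],
)

```text
time: 9.78
tool_pos: [0.4751, 0.0363, 0.1494]
tcp_rot: [0.878, 1.387, -0.88]
wrist_force: [1.2, 0.3, -4.3]
width: 0.477
```

Call:
carry_out(
  offset=[
    [0,-1.1,2.4],
    [0,-1.1,2.4],
    [0,-1.1,2.4],
    [0,-1.1,2.4],
    [0,-1.1,2.4],
  ],
  delta_rot=[
    [0,0,0],
    [0,0,0],
    [0,0,0],
    [0,0,0],
    [0,0,0],
  ],
)

```text
time: 10.2
tool_pos: [0.4762, -0.0958, 0.1492]
tcp_rot: [0.879, 1.387, -0.88]
wrist_force: [0.3, 0.2, -5.1]
width: 0.479
```

Call:
carry_out(
  offset=[
    [0,-1.1,2.4],
    [0,-1.1,2.4],
    [0,-1.1,2.4],
    [0,-1.1,2.4],
    [0,-1.1,2.4],
  ],
  delta_rot=[
    [0,0,0],
    [0,0,0],
    [0,0,0],
    [0,0,0],
    [0,0,0],
  ],
)

```text
time: 10.62
tool_pos: [0.4774, -0.2276, 0.149]
tcp_rot: [0.88, 1.388, -0.88]
wrist_force: [0.6, -0.3, -4.8]
width: 0.486
```

Call:
carry_out(
  offset=[
    [0,-1.1,2.4],
    [0,-1.1,2.4],
    [0,-0.9,2.0],
    [0,-0.4,0.9],
    [0,0,0],
  ],
  delta_rot=[
    [0,0,0],
    [0,0,0],
    [0,0,0],
    [0,0,0],
    [0,0,0],
  ],
)

```text
time: 11.03
tool_pos: [0.479, -0.3129, 0.1494]
tcp_rot: [0.881, 1.386, -0.882]
wrist_force: [0.2, 0.8, -5.7]
width: 0.48
```

Call:
carry_out(
  offset=[
    [1,0,0],
    [1,0,0],
    [1,0,0],
    [1,0,0],
    [0,0,0],
  ],
  delta_rot=[
    [0,0,0],
    [0,0,0],
    [0,0,0],
    [0,0,0],
    [0,0,0],
  ],
)

```text
time: 11.45
tool_pos: [0.4778, -0.3082, 0.107]
tcp_rot: [0.88, 1.393, -0.879]
wrist_force: [-0.6, 1.1, -4.9]
width: 0.483
```

Run:
```python
from h import *
s=read_state();print({k:np.round(s[k],4) for k in ('tool_pos','wrist_force','width')})
p,d=read_camera('scene');t,d2=read_camera('top')
cv2.imwrite('pics/s2.png',np.hstack([cv2.resize(p[:,:,::-1],(400,300)),cv2.resize(t[:,:,::-1],(400,300))]))
```

```text
{'tool_pos': array([ 0.4778, -0.3082,  0.107 ]), 'wrist_force': array([-0.5855,  1.1427, -4.9045]), 'width': np.float64(0.4827)}
```

View pics/s2.png

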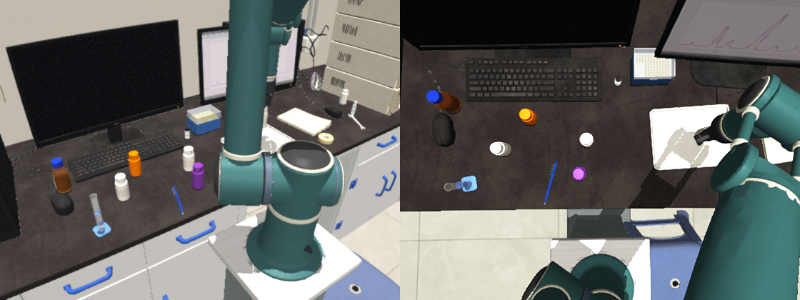

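A (587,140) and C (500,149) are standing where they were, and the gripper is over the middle of the tray. I'll lower B, slowing near contact.

Call:
carry_out(
  offset=[
    [1.5,0,0],
    [1.8,0,0],
    [1.5,0,0],
    [1.0,0,0],
    [0.5,0,0],
  ],
  delta_rot=[
    [0,0,0],
    [0,0,0],
    [0,0,0],
    [0,0,0],
    [0,0,0],
  ],
)

```text
time: 11.97
tool_pos: [0.4794, -0.3101, 0.0466]
tcp_rot: [0.879, 1.388, -0.879]
wrist_force: [0.0, -0.2, -4.3]
width: 0.478
```

Call:
carry_out(
  offset=[
    [0.2,0,0],
    [0.2,0,0],
    [0.2,0,0],
    [0.1,0,0],
    [0,0,0],
  ],
  delta_rot=[
    [0,0,0],
    [0,0,0],
    [0,0,0],
    [0,0,0],
    [0,0,0],
  ],
)

```text
time: 12.38
tool_pos: [0.4803, -0.311, 0.0413]
tcp_rot: [0.879, 1.385, -0.879]
wrist_force: [0.0, 0.4, -3.9]
width: 0.48
```

Call:
carry_out(
  offset=[
    [0,0,0],
    [0,0,0],
    [0,0,0],
    [0,0,0],
    [0,0,0],
  ],
  delta_rot=[
    [0,0,0],
    [0,0,0],
    [0,0,0],
    [0,0,0],
    [0,0,0],
  ],
)

```text
time: 12.8
tool_pos: [0.48, -0.3107, 0.0409]
tcp_rot: [0.879, 1.386, -0.879]
wrist_force: [0.7, 0.6, -4.8]
width: 0.476
```

Call:
carry_out(
  offset=[
    [0.1,0,0],
    [0.1,0,0],
    [0.1,0,0],
    [0.1,0,0],
    [0,0,0],
  ],
  delta_rot=[
    [0,0,0],
    [0,0,0],
    [0,0,0],
    [0,0,0],
    [0,0,0],
  ],
)

```text
time: 13.22
tool_pos: [0.4799, -0.3107, 0.037]
tcp_rot: [0.88, 1.386, -0.879]
wrist_force: [-0.8, 0.6, -1.2]
width: 0.475
```

Call:
carry_out(
  offset=[
    [0.05,0,0],
    [0.05,0,0],
    [0,0,0],
    [0,0,0],
    [0,0,0],
  ],
  delta_rot=[
    [0,0,0],
    [0,0,0],
    [0,0,0],
    [0,0,0],
    [0,0,0],
  ],
)

```text
time: 13.63
tool_pos: [0.48, -0.3107, 0.0369]
tcp_rot: [0.879, 1.386, -0.879]
wrist_force: [-4.3, 2.0, 5.2]
width: 0.48
```

Contact with the tray floor. I'll open, retreat upwards and move aside for a check.

Call:
carry_out(
  offset=[
    [0,0,0],
    [0,0,0],
    [0,0,0],
    [0,0,0],
    [0,0,0],
  ],
  delta_rot=[
    [0,0,0],
    [0,0,0],
    [0,0,0],
    [0,0,0],
    [0,0,0],
  ],
  fingers=1,
)

```text
time: 14.05
tool_pos: [0.4802, -0.3109, 0.0359]
tcp_rot: [0.879, 1.385, -0.879]
wrist_force: [-1.1, -0.1, -0.5]
width: 1.003
```

Call:
carry_out(
  offset=[
    [0,0,0],
    [-1,0,0],
    [-2,0,0],
    [-4,0,0],
    [-4,0,0],
  ],
  delta_rot=[
    [0,0,0],
    [0,0,0],
    [0,0,0],
    [0,0,0],
    [0,0,0],
  ],
)

```text
time: 14.47
tool_pos: [0.4784, -0.3096, 0.1456]
tcp_rot: [0.88, 1.39, -0.88]
wrist_force: [1.5, -0.3, 0.2]
width: 0.997
```

Call:
carry_out(
  offset=[
    [-2,-2,2.5],
    [-1,-3,2.5],
    [0,-3,2.5],
    [0,-3,2.5],
    [0,-3,2.5],
  ],
  delta_rot=[
    [0,0,0],
    [0,0,0],
    [0,0,0],
    [0,0,0],
    [0,0,0],
  ],
)

```text
time: 14.88
tool_pos: [0.406, -0.4851, 0.1776]
tcp_rot: [0.878, 1.384, -0.879]
wrist_force: [0.9, -1.0, 0.3]
width: 0.998
```

Call:
carry_out(
  offset=[
    [0,-2.5,2.5],
    [0,-2.5,2.5],
    [0,-2.5,2.5],
    [0,0,0],
    [0,0,0],
  ],
  delta_rot=[
    [0,0,0],
    [0,0,0],
    [0,0,0],
    [0,0,0],
    [0,0,0],
  ],
)

```text
time: 15.3
tool_pos: [0.3694, -0.5849, 0.1761]
tcp_rot: [0.882, 1.384, -0.882]
wrist_force: [-0.2, 1.2, -0.9]
width: 1.0
```

Call:
carry_out(
  offset=[
    [0,0,0],
    [0,0,0],
    [0,0,0],
    [0,0,0],
    [0,0,0],
  ],
  delta_rot=[
    [0,0,0],
    [0,0,0],
    [0,0,0],
    [0,0,0],
    [0,0,0],
  ],
)

```text
time: 15.72
tool_pos: [0.3712, -0.5823, 0.176]
tcp_rot: [0.878, 1.386, -0.878]
wrist_force: [0.6, 0.2, 0.5]
width: 1.003
```

Run:
```python
from h import *
s=read_state();print({k:np.round(s[k],4) for k in ('time','tool_pos','wrist_force','width')})
t,d=read_camera('top');cv2.imwrite('pics/t3.png',t[:,:,::-1])
c=get_calibration('top')
v,u=np.mgrid[140:250,100:470]
X=np.array([world('top',a,b,d[b,a],c) for a,b in zip(u.ravel(),v.ravel())]).reshape(*u.shape,3)
m=((X[...,2]>.08)&(X[...,2]<.105)).astype(np.uint8)
n,l,st,ce=cv2.connectedComponentsWithStats(m)
for i in range(1,n):
    if st[i,4]>20:
        q=X[l==i];print((ce[i]+[100,140]).round(),st[i,4],q.mean(0).round(4),np.ptp(q,0).round(3))
```

```text
{'time': np.float64(15.7167), 'tool_pos': array([ 0.3712, -0.5823,  0.176 ]), 'wrist_force': array([0.6003, 0.1874, 0.5358]), 'width': np.float64(1.0026)}
[175. 160.] 211 [0.5436 0.2202 0.0895] [0.033 0.035 0.014]
[424. 188.] 231 [ 0.4786 -0.309   0.0932] [0.034 0.034 0.017]
[260. 194.] 190 [0.4691 0.0385 0.0898] [0.033 0.032 0.016]
[134. 207.] 211 [0.4436 0.3058 0.0894] [0.032 0.032 0.014]
[250. 243.] 187 [0.3654 0.0618 0.0898] [0.028 0.032 0.011]
```

View pics/t3.png

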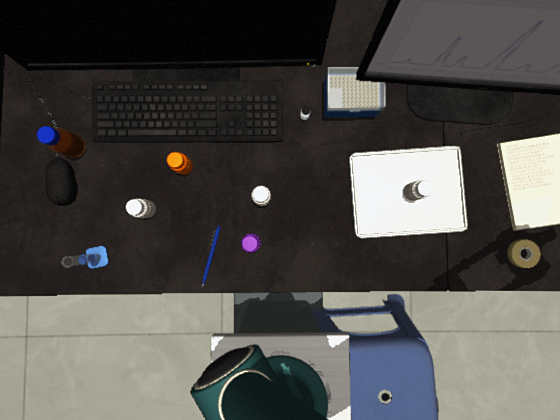

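B stands in the middle of the tray at (424,188) with its cap top at z≈0.093. A (260,194) and C (134,207) are in place. I'm handing in.

```bash
python3 -c "
from workcell import *
print(finish_job())"
```

```text
the job is handed in; nothing more can be done
None
```

The full bottle now stands upright in the white tray, and I handed the job in at about 16 s of the 64 s allowed.

- **Finding the full one:** I lifted the right-hand bottle, which read about -0.6 N (empty), and set it back down. The middle one read about -4.7 N, or roughly 0.45–0.5 kg, so it is the full one. I did not lift the left-hand bottle, because only one bottle is full.
- **Full bottle:** the last top-camera check put its cap at (0.479, -0.309, 0.093), about 2 mm from the tray centre. The cap height fits a bottle standing upright on the tray floor.
- **Empty bottles:** the right-hand one measured about 2 mm from its starting position and the left-hand one had not moved. Both have cap tops at 0.09 m, so they are upright.
- **Robot:** the gripper is open and well clear of everything.

No check failed or disagreed. `finish_job()` gave no verdict.

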